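# Lean the washed chopping board on the draining stand

### The arm

A 6-joint arm with a two-finger parallel gripper is mounted at the origin on the work surface; the furniture and walls round the work are solid. World frame = base frame: x ahead of the robot, y to its left, z up, the work surface at z = 0. Lengths are in m, angles in rad, forces in N, time in s.
With the tool pointing down it reaches from about 0.3 to 0.775 m from the base axis. Payload 14.6 kg.
Tool frame: the origin (TCP) lies at the very end of the fingers, on their centre line; the grasp point (between the pads) lies 19 mm behind it (ctrl.hold_point_z is the z of the grasp point in the tool frame, in m); z points along the fingers, y is the direction in which the jaws open and shut (so a half turn about z gives the same grasp; the last joint's range is limited). The gripper opens to 94 mm and grips with 3 to 60 N. Pads are 16 mm wide; open, the fingers measure 119 mm over their backs; the gripper's body (75 mm by 177 mm) begins 78 mm behind the grasp point.
Start: joints at [1.106, 0.3, 1.521, -0, 1.321, -0.067], TCP at [0.213, 0.507, 0.205] pointing down, gripper open.
Joint ranges: [-3.03, 3.03], [-0.79, 2.21], [0.23, 2.52], [-1.04, 4.18], [0, 3.07], [-2.55, 2.55]. Speed limits (rad/s): [2.22, 2.22, 2.57, 3.14, 3.14, 3.14].

### API

Orientations are given as [roll, pitch, yaw] about the fixed x, y, z axes, in that order (R = Rz(yaw) Ry(pitch) Rx(roll)).
In Python, from station import ctrl, cams, hand_in gives the robot as it stands.
- The arm moves only by the tool servo_tool, never from a script. Its argument "rows" is a list of rows, each a list of 7 numbers: the shift along the world's x, y, z in m, then the turn, a rotation vector about the world's x, y, z in rad, then the gripper command: -1 is shut, 1 is fully open, values between are in proportion. A call has exactly 8 rows; each row is the pose to reach, as a shift and turn from the pose measured when the call began; what a row does not reach only later rows make up. A row lasts 1/12 s, in which the tool goes at most 41.7 mm and 7.16 degrees, less where a joint would pass 70% of its speed; a pose out of reach is approached as far as the arm can. A call with a gripper value outside its range is refused whole. The fingers move at their own pace and stop on an object; "newtons" is the grip in N (left out, the last holds). Time passes only in rows, so rows that repeat a pose let the fingers close, or fill a call up. It gives the time, the measured TCP pose, the force and the opening at its end, in the units of the state.
- ctrl.get_obs(): the state, without advancing time (a new reading comes with each control period).
- cams.camera(name): name is "scene" or "top" or "wrist"; returns a dict with "image" (480x640x3 uint8, red, green, blue), "depth" (480x640 float32, m along the optical axis (not along the pixel's ray), 0 where there is no reading), "fx", "fy", "cx", "cy" (pixels), "rvec" (rotation vector, rad) and "tvec" (3), from world to camera coordinates, as OpenCV has them; the wrist camera has in their place "hand_eye" (4x4, takes a point from camera to tool coordinates, whose origin is the TCP and whose axes are the flange's). Camera axes: x right, y down, z forward; pixel columns grow to the right and rows downward; lengths in m; the calibration is good to about 2 mm. The wrist camera is an equidistant fisheye: a pixel r from the principal point sees the ray r / f radians off the axis. A picture is of the moment at which its call begins: read the wrist's pose just before it.
- hand_in(): hands the job in, once; it reports no verdict.
Trained networks look in a picture, given as the dict that the camera call returned (one of the last four; its "shot" number tells which), for a name from the list of things; names that differ only in an ending like _2 or _b are one class to them, and where a whole thing is asked for, a point or a joint stands for the part that bears it (a point fixed in the world has none). Each returns a list of dicts, best first, with "p" (0 to 1); they miss things now and then, are a little off and sometimes report something else, mostly with a low value. They report only what shows in the picture. A call takes as long as a camera call.
- cams.spot_in(picture, name): "box" ([left, top, right, bottom] as shares, 0 to 1, of the picture: columns of its width, rows of its height, round what is visible of it).
- cams.place_of(picture, name): "at" ([column, row] as shares, 0 to 1, of the picture: columns of its width, rows of its height: a listed point, or the origin of a listed thing).
The state is a dict: "time_s": time; "qpos": joint angles; "joint_vel": joint speeds; "tau": joint torques, N m; "ee_pos": TCP position; "eef_rot": TCP orientation; "force": force on the tool from outside, world axes, zero at the start; "moment": the same for the moment, N m; "grip_width": finger opening in m.
Only numpy, scipy, OpenCV 4.12 (cv2) and the standard library are available. Lean on these libraries where they do the work, as an engineer would, in place of code of your own. Each camera call takes 0.05 s, during which the arm holds its last target.

### The job

The smaller of the two white chopping boards has just been washed: lift it out of the upright rack and set it on the draining stand to dry. Its lower long edge goes down on the plate right up against the stand's front lip, centred and square to the stand, and the board leans back on the wire rail. Put it down, do not drop it, and leave the larger board, the roll of tape and the salt shaker where they are.

Things in the scene. Friction and masses are not known exactly. Their poses are not given: they have to be found in the camera images.
- small_board: the smaller chopping board, plain white plastic, 12 thick, 180 wide, 150 high as it stands on its long edge; a 22 mm round hang hole near the upper corner at +y (25 below the top, 28 from the end). Mass about 0.35 kg. Origin: centre of its lower edge face (underside as it stands); x through the thickness, y along the width, z up the board
- small_board_top (a point): centre of the small board's upper edge, 150 mm up the board's z from its origin; grasp here, across the 12 mm thickness
- large_board: the larger white chopping board, 12 x 230 x 165 mm, with the same hang hole, standing in the other slot of the rack; origin and axes as for the small board. Not to be moved
- rack: aluminium rack fixed to the table, base 150 (x) x 170 (y) x 8 mm. Two slots run along its y, at x = -38 and x = +38 mm, either board in either one; each slot is 16 mm wide between fins that rise to 62 mm above the table; a board stands in it on the base, 8 mm above the table. Origin: centre of its underside, z up
- stand: steel draining stand fixed to the table; plate 120 (x) x 200 (y) mm, its top 6 mm above the table. Front lip along y on the -x side: inner face at x = -51 mm, top 22 mm above the table. A wire hoop slants up from the back to a level rail. Foot at the lip, back on the rail, the board leans to +x by about 0.35 rad. Origin: centre of its underside, z up
- rail (a point): middle of the stand's level back rail, on the wire's axis: wire 10 mm thick, along the stand's y, 134 mm long; at x = -6, y = 0, z = 84 mm in the stand's frame
- tape: roll of clear brown tape lying flat, 58 mm across, 24 high, bystander; origin under its centre
- shaker: salt shaker, glass with a grey dome cap, 44 mm across, 90 high, bystander; origin under its centre

How it is judged:
On the way:
1. the small board is lifted clear out of the rack (height (world z) of small_board above 0.064 m), for 0.1 s.
At the end, for the whole second after the job is handed in: The small board stands at rest on its long edge on the stand's plate, its foot within about 8 mm of the front lip, within 25 mm of the stand's middle and within 0.09 rad of square to it, leaning back on the rail 0.25 to 0.45 rad off upright (x of small_board in the frame of stand between -0.053 and -0.037 m and y of small_board in the frame of stand between -0.025 and 0.025 m and z of small_board in the frame of stand between 0.003 and 0.014 m and angle between small_board's own z axis and vertical between 0.25 and 0.45 rad and x of small_board_top in the frame of stand above -0.012 m and angle between the y axis of small_board and the y axis of stand, either way round below 0.09 rad and linear speed of small_board below 0.02 m/s and angular speed of small_board below 0.1 rad/s); the robot touches nothing.
It fails at once if the small board is let go (dropped) with its lower edge more than 35 mm above the table (height (world z) of small_board above 0.035 m and contact force between the fingers and small_board below 0.02 N).
It fails at once if the large board is moved by more than 20 mm (distance of large_board from where it was at the start of the episode above 0.02 m or angle between large_board's own z axis and vertical above 0.25 rad).
It fails at once if the tape or the salt shaker is moved by more than 20 mm (distance of any of tape, shaker from where it was at the start of the episode above 0.02 m).
It also fails if it takes over 40 s, if anything falls off the work surface, if the arm or the gripper's body presses on something with over 40 N, if the wrist force passes 120 N, or if a joint passes its speed limit or range.

## Working session

There is one attempt and no reset: what is moved stays moved. The work goes in short steps, Python scripts to look and compute and a tool call to move; the robot and the scene stay as the last step left them, time stands still between calls to the robot, and variables do not carry over. Pictures are saved under pics/ and viewed, and the job is handed in when it is done.

Besides the shell and the picture viewer there is one more tool, called after ">>>" as name(argument=value, ...) on one line, values as JSON. servo_tool: Moves the arm, as the interface text tells. Its arguments: {"type":"object","properties":{"rows":{"type":"array"},"newtons":{"type":"number"}},"required":["rows"]}

```bash
mkdir -p pics; ls; cat > h.py <<'E'
import numpy as np,cv2
from station import ctrl,cams
def save(p,n): cv2.imwrite('pics/'+n,p['image'][:,:,::-1])
def w2c(p): 
    R,_=cv2.Rodrigues(np.array(p['rvec'],float)); return R,np.array(p['tvec'],float).ravel()
def pts(p):
    R,t=w2c(p); d=p['depth']; v,u=np.mgrid[:d.shape[0],:d.shape[1]]
    c=np.stack([(u-p['cx'])/p['fx']*d,(v-p['cy'])/p['fy']*d,d],-1)
    w=(c-t)@R; w[d==0]=np.nan; return w
def proj(p,X):
    R,t=w2c(p); c=np.atleast_2d(X)@R.T+t
    return np.stack([c[:,0]/c[:,2]*p['fx']+p['cx'],c[:,1]/c[:,2]*p['fy']+p['cy']],-1)
E
python3 - <<'E'
from h import *
print(ctrl.get_obs(), ctrl.hold_point_z)
for n in ['scene','top']:
    p=cams.camera(n); save(p,n+'1.png'); np.savez('/tmp/'+n+'1.npz',**{k:v for k,v in p.items()})
    w=pts(p); print(n,p['tvec'],p['fx'],-w2c(p)[0].T@w2c(p)[1])
    for o in ['small_board','large_board','rack','stand','tape','shaker','small_board_top','rail']:
        for r in cams.place_of(p,o)[:2]:
            u=int(r['at'][0]*640);v=int(r['at'][1]*480); print(o,'%.2f'%r['p'],u,v,w[min(v,479),min(u,639)].round(3))
        print([ (np.array(b['box'])*[640,480,640,480]).round().tolist()+[round(b['p'],2)] for b in cams.spot_in(p,o)[:2]])
E
```

```text
pics
{'time_s': 0.0, 'qpos': array([ 1.10641006e+00,  3.00489339e-01,  1.52158645e+00,  2.93474709e-05,
        1.32073932e+00, -6.66262875e-02]), 'joint_vel': array([ 0.00039685, -0.0005105 ,  0.00102073,  0.00031137,  0.00271402,
       -0.00144282]), 'tau': array([ 3.41540792e-03, -5.31806982e+01, -3.52749252e+01,  7.10198446e-02,
        2.43129063e-02, -8.18361264e-05]), 'ee_pos': array([0.21292991, 0.50681112, 0.20487407]), 'eef_rot': array([-3.14037481e+00, -1.09749923e-04,  2.74382532e+00]), 'force': array([-0.48628219,  0.17724208,  0.46661145]), 'moment': array([ 0.02005358, -0.00704128, -0.02116034]), 'grip_width': 0.0940245495488077} -0.0188
scene [-0.33540822  0.31803264  0.87258799] 616.8360386551383 [ 0.01237507 -0.61432866  0.7729815 ]
[]
large_board 0.66 350 354 [ 0.424 -0.05   0.022]
[[311.0, 240.0, 400.0, 410.0, 0.69]]
[[309.0, 312.0, 437.0, 408.0, 0.92]]
stand 0.83 253 230 [0.462 0.365 0.008]
[[222.0, 180.0, 295.0, 267.0, 0.57]]
tape 0.63 293 290 [0.426 0.136 0.023]
[[281.0, 272.0, 311.0, 301.0, 0.59]]
shaker 0.92 340 272 [ 0.425 -0.017  0.173]
[[334.0, 234.0, 355
[... 370 characters left out ...]
0.68 302 222 [0.529 0.144 0.087]
[[355.0, 226.0, 471.0, 244.0, 0.82], [288.0, 206.0, 312.0, 233.0, 0.29]]
large_board 0.55 397 279 [ 0.428 -0.009  0.174]
[[337.0, 269.0, 492.0, 290.0, 0.9]]
rack 0.61 401 265 [ 0.463 -0.048  0.004]
[[355.0, 222.0, 451.0, 305.0, 0.7]]
stand 0.65 175 254 [0.466 0.363 0.091]
stand 0.46 164 254 [0.466 0.382 0.091]
[[118.0, 213.0, 238.0, 298.0, 0.75]]
tape 0.69 296 272 [ 0.445  0.153 -0.001]
[[278.0, 258.0, 314.0, 286.0, 0.94]]
shaker 0.74 298 220 [0.532 0.151 0.087]
[[289.0, 208.0, 311.0, 234.0, 0.65]]
small_board_top 0.79 421 226 [ 0.539 -0.087  0.004]
[[356.0, 222.0, 474.0, 246.0, 0.67]]
rail 0.97 165 254 [0.466 0.381 0.089]
[[119.0, 215.0, 237.0, 299.0, 0.75]]
```

View pics/scene1.png

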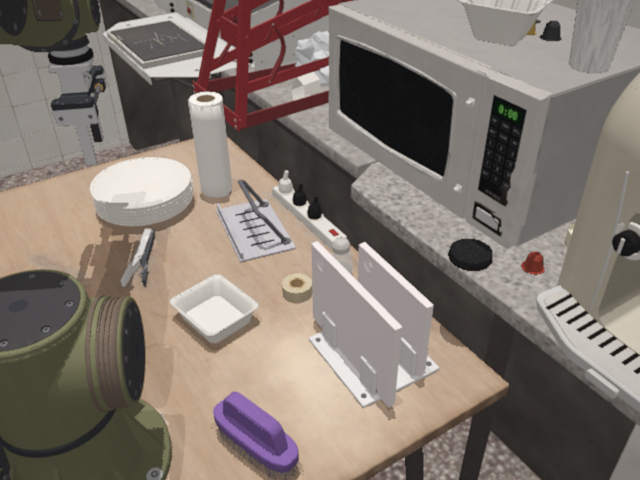

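View pics/top1.png

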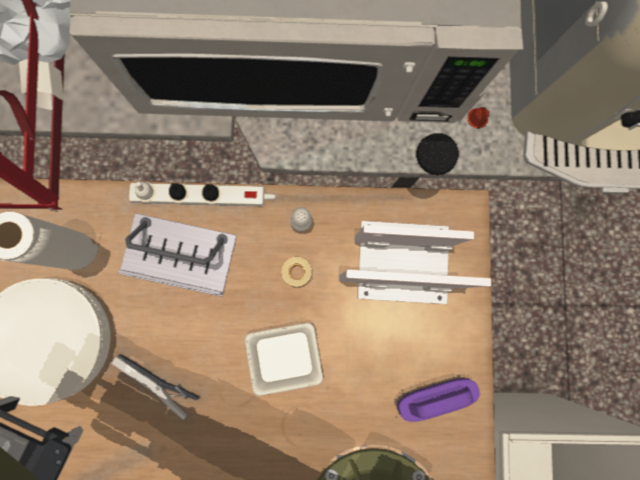

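```bash
python3 - <<'E'
from h import *
T=dict(np.load('/tmp/top1.npz'));S=dict(np.load('/tmp/scene1.npz'))
a=cv2.resize(T['image'][200:310,100:250],None,fx=5,fy=5,interpolation=cv2.INTER_CUBIC)
cv2.imwrite('pics/stT.png',a[:,:,::-1])
a=cv2.resize(S['image'][165:275,200:310],None,fx=5,fy=5,interpolation=cv2.INTER_CUBIC)
cv2.imwrite('pics/stS.png',a[:,:,::-1])
a=cv2.resize(T['image'][200:310,330:500],None,fx=4.5,fy=4.5,interpolation=cv2.INTER_CUBIC)
cv2.imwrite('pics/rkT.png',a[:,:,::-1])
for nm,P in (('top',T),('scene',S)):
    w=pts(P)
    for lab,(x0,x1,z0,z1) in dict(small=(.48,.56,.145,.175),large=(.39,.46,.155,.19)).items():
        m=(w[...,0]>x0)&(w[...,0]<x1)&(w[...,1]>-.3)&(w[...,1]<.1)&(w[...,2]>z0)&(w[...,2]<z1)
        q=w[m]
        if len(q)<10: print(nm,lab,len(q));continue
        r=cv2.minAreaRect(q[:,:2].astype(np.float32)); print(nm,lab,len(q),q.min(0).round(3),q.max(0).round(3),np.median(q,0).round(3),r)
E
```

```text
top small 918 [ 0.498 -0.136  0.145] [0.516 0.044 0.163] [ 0.506 -0.046  0.158] ((0.5068680644035339, -0.04637523740530014), (0.18048551678657532, 0.012719769030809402), 87.91386413574219)
top large 1177 [ 0.421 -0.158  0.155] [0.441 0.072 0.178] [ 0.431 -0.041  0.173] ((0.43102723360061646, -0.04302985966205597), (0.23098167777061462, 0.012260428629815578), 87.88162231445312)
scene small 1049 [ 0.494 -0.14   0.145] [0.515 0.043 0.161] [ 0.502 -0.061  0.156] ((0.5048731565475464, -0.04831870645284653), (0.18296070396900177, 0.014914479106664658), 87.99935913085938)
scene large 1625 [ 0.418 -0.161  0.155] [0.44  0.07  0.176] [ 0.426 -0.065  0.171] ((0.4292958080768585, -0.045441582798957825), (0.23197631537914276, 0.0155847929418087), 87.683349609375)
```

View pics/stT.png

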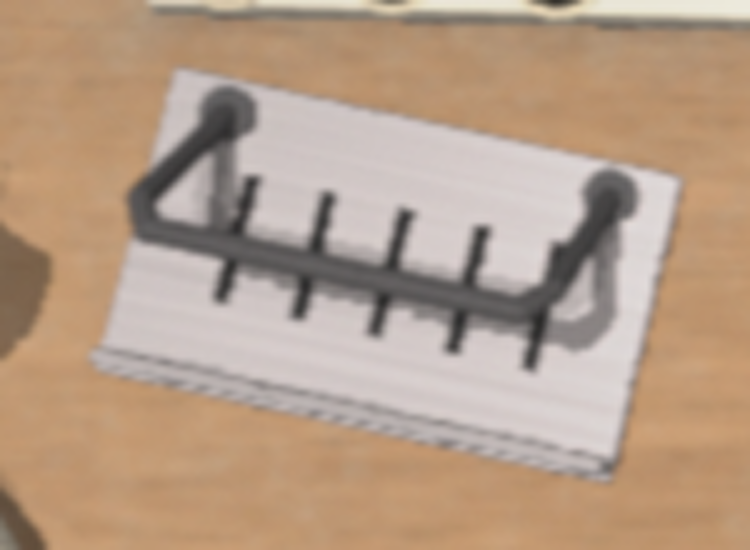

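View pics/stS.png

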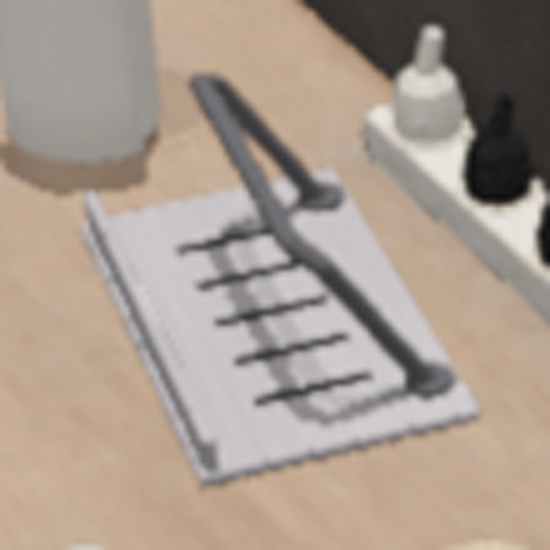

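View pics/rkT.png

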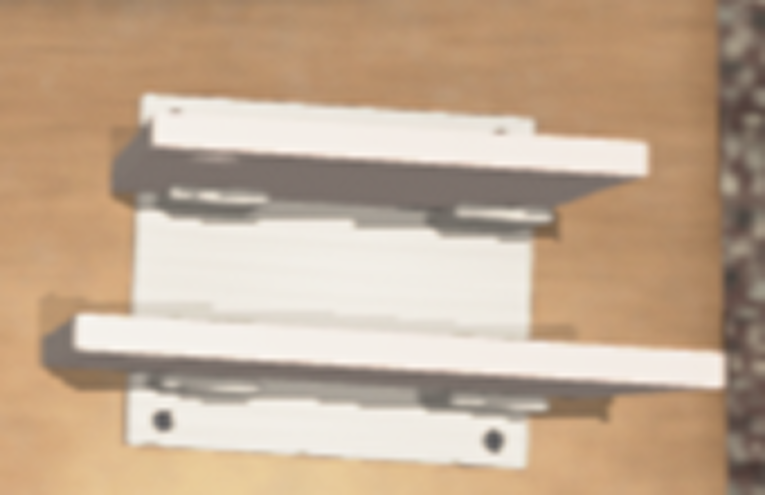

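```bash
python3 - <<'E'
from h import *
T=dict(np.load('/tmp/top1.npz'));S=dict(np.load('/tmp/scene1.npz'))
def ray(P,u,v,z):
    R,t=w2c(P);c=-R.T@t;d=R.T@np.array([(u-P['cx'])/P['fx'],(v-P['cy'])/P['fy'],1]);return c+d*(z-c[2])/d[2]
g=lambda x,y:(100+x/5-.4,200+y/5-.4)
for n,(x,y),z in [('backL',(177,70),.006),('backR',(682,178),.006),('lipoutL',(92,364),.0),('lipoutR',(610,480),.0),('lipinL',(108,347),.006),('lipinR',(618,455),.006),('railL',(140,225),.084),('railR',(530,303),.084)]:
    print(n,ray(T,*g(x,y),z).round(4))
for nm,P in (('top',T),('scene',S)):
    w=pts(P); m=(w[...,0]>.38)&(w[...,0]<.56)&(w[...,1]>.25)&(w[...,1]<.5)&(w[...,2]>.08)&(w[...,2]<.098)
    q=w[m]; r=cv2.minAreaRect(q[:,:2].astype(np.float32)); print(nm,len(q),r,q[:,2].max(),np.percentile(q[:,2],90))
    # white-ish plate mask
    hsv=cv2.cvtColor(P['image'],cv2.COLOR_RGB2HSV)
    mm=(w[...,0]>.36)&(w[...,0]<.58)&(w[...,1]>.24)&(w[...,1]<.50)&(hsv[...,1]<40)&(w[...,2]<.02)&(w[...,2]>-.005)
    k=cv2.connectedComponentsWithStats(mm.astype(np.uint8));i=1+k[2][1:,4].argmax();mm=(k[1]==i)
    v,u=np.nonzero(mm); q=np.array([ray(P,a,b,.006)[:2] for a,b in zip(u,v)],np.float32); print('plate',cv2.minAreaRect(q),len(q))
# tall obstacles map
w=pts(T)
for x in np.arange(.2,.8,.05):
    print('%.2f'%x,[ '%.0f'%(1000*np.nanmax(np.r_[0,w[...,2][(abs(w[...,0]-x)<.025)&(abs(w[...,1]-y)<.025)]])) for y in np.arange(.55,-.3,-.05)])
E
```

```text
backL [0.549  0.4645 0.006 ]
backR [0.5121 0.2696 0.006 ]
lipoutL [0.436  0.4912 0.    ]
lipoutR [0.3966 0.2929 0.    ]
lipinL [0.4423 0.4835 0.006 ]
lipinR [0.406  0.2894 0.006 ]
railL [0.4812 0.4486 0.084 ]
railR [0.4571 0.3111 0.084 ]
top 519 ((0.47104451060295105, 0.3799700140953064), (0.1540903002023697, 0.018201980739831924), 78.75871276855469) 0.09385733454085389 0.09066225156131509
plate ((0.47310179471969604, 0.37845975160598755), (0.19926579296588898, 0.11893632262945175), 79.03619384765625) 5493
scene 221 ((0.4673589766025543, 0.3743368089199066), (0.15588334202766418, 0.016876431182026863), 79.70846557617188) 0.0922611451310314 0.08936577848765963
plate ((0.4707837998867035, 0.3841210603713989), (0.22725334763526917, 0.12092962116003036), 79.00186157226562) 2801
0.20 ['67', '356', '395', '496', '23', '5', '7', '43', '6', '5', '6', '6', '94', '95', '93', '45', '0']
0.25 ['254', '383', '472', '501', '22', '6', '42', '42', '42', '41', '7', '6', '50', '94', '94', '50', '0']
0.30 ['57', '67', '23', '7', '5', '6', '43', '33', '27', '43', '6', '5', '5', '6', '5', '5', '0']
0.35 
[... 410 characters left out ...]
, '0']
0.55 ['324', '6', '52', '51', '43', '53', '31', '26', '92', '8', '10', '13', '12', '13', '11', '5', '0']
0.60 ['314', '6', '79', '79', '72', '80', '149', '155', '154', '154', '155', '154', '172', '171', '154', '181', '189']
0.65 ['344', '155', '155', '155', '154', '154', '155', '154', '155', '155', '155', '155', '172', '174', '156', '440', '445']
0.70 ['265', '154', '155', '428', '428', '429', '429', '428', '428', '429', '429', '429', '429', '429', '181', '483', '459']
0.75 ['268', '236', '154', '428', '428', '429', '428', '428', '428', '429', '428', '428', '428', '428', '154', '472', '0']
0.80 ['289', '251', '0', '0', '0', '0', '0', '0', '0', '0', '0', '0', '0', '0', '0', '388', '0']
```

>>> servo_tool(rows=[[0.018,-0.035,0.015,0,0,-0.076,0.1],[0.037,-0.07,0.03,0,0,-0.152,0.1],[0.055,-0.104,0.045,0,0,-0.228,0.1],[0.073,-0.139,0.06,0,0,-0.303,0.1],[0.092,-0.173,0.07,0,0,-0.379,0.1],[0.11,-0.208,0.08,0,0,-0.454,0.1],[0.128,-0.242,0.085,0,0,-0.53,0.1],[0.147,-0.277,0.085,0,0,-0.605,0.1]], newtons=40)

```text
time_s: 2.37
ee_pos: [0.3607, 0.2285, 0.2919]
eef_rot: [3.139, 0.0, 2.135]
force: [0.9, 0.8, -0.2]
grip_width: 0.0515
```

>>> servo_tool(rows=[[0.018,-0.034,0,0,0,-0.075,0.1],[0.036,-0.069,0,0,0,-0.15,0.1],[0.054,-0.103,0,0,0,-0.225,0.1],[0.073,-0.138,0,0,0,-0.3,0.1],[0.091,-0.172,0,0,0,-0.375,0.1],[0.109,-0.207,0,0,0,-0.45,0.1],[0.127,-0.241,0,0,0,-0.525,0.1],[0.145,-0.2755,0,0,0,-0.6,0.1]])

```text
time_s: 3.03
ee_pos: [0.5062, -0.049, 0.292]
eef_rot: [3.139, 0.0, 1.531]
force: [0.7, 0.5, -0.1]
grip_width: 0.0519
```

```bash
python3 - <<'E'
from h import *
o=ctrl.get_obs();print(o['ee_pos'],o['eef_rot'],o['qpos'])
p=cams.camera('wrist');save(p,'w1.png');w=None;print(p['hand_eye'].round(3),p['fx'],p['cx'],p['cy'])
S=dict(np.load('/tmp/scene1.npz'));w=pts(S)
for z in np.arange(.07,.16,.015):
    m=(abs(w[...,2]-z)<.004)&(w[...,0]>.47)&(w[...,0]<.53)&(abs(w[...,1]+.075)<.05)
    q=w[m]; print(z.round(3),len(q), (q[:,0]+.037*(q[:,1]+.047)).mean() if len(q) else '')
E
```

```text
[ 0.50617618 -0.04900855  0.29201122] [3.13864153e+00 1.93840183e-04 1.53137179e+00] [-1.68653201e-01  1.51126269e-01  1.50280771e+00  1.88784509e-04
  1.48470718e+00 -1.29244902e-01]
[[ 0.    -0.97  -0.244  0.071]
 [ 1.     0.    -0.    -0.001]
 [ 0.    -0.244  0.97  -0.178]
 [ 0.     0.     0.     1.   ]] 371.64829954431775 318.75866717121977 234.85394604875626
0.07 57 0.49541706451910206
0.085 156 0.4975819291533388
0.1 154 0.497579553846387
0.115 158 0.49755311860881685
0.13 163 0.4976283902633911
0.145 168 0.4975971980705183
```

View pics/w1.png

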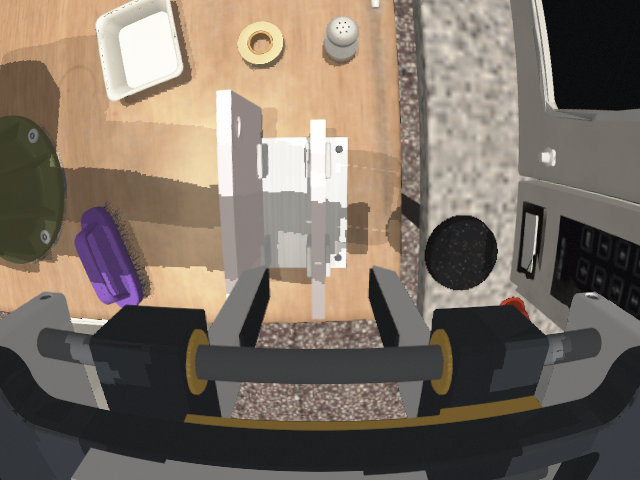

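The wrist picture shows the small board's top edge (cols 311–326, rows 120–318) midway between the fingers (cols 268 and 370); the large board is on the left at cols 218–262, clear of them. Descending.

>>> servo_tool(rows=[[0,0.001,-0.03,0,0,0,0.1],[0,0.002,-0.06,0,0,0,0.1],[-0.001,0.002,-0.09,0,0,0,0.1],[-0.001,0.002,-0.115,0,0,0,0.1],[-0.001,0.002,-0.14,0,0,0,0.1],[-0.001,0.002,-0.158,0,0,0,0.1],[-0.001,0.002,-0.166,0,0,0,0.1],[-0.001,0.002,-0.168,0,0,0,0.1]])

```text
time_s: 3.75
ee_pos: [0.5065, -0.0515, 0.1221]
eef_rot: [3.141, 0.001, 1.523]
force: [-0.8, 0.1, 0.4]
grip_width: 0.0517
```

>>> servo_tool(rows=[[0,0,0,0,0,0,-0.4],[0,0,0,0,0,0,-0.7],[0,0,0,0,0,0,-1],[0,0,0,0,0,0,-1],[0,0,0,0,0,0,-1],[0,0,0,0,0,0,-1],[0,0,0,0,0,0,-1],[0,0,0,0,0,0,-1]], newtons=40)

```text
time_s: 4.42
ee_pos: [0.5066, -0.0515, 0.1224]
eef_rot: [3.141, 0.001, 1.523]
force: [-1.1, 0.0, 3.4]
grip_width: 0.0118
```

>>> servo_tool(rows=[[0,0,0.008,0,0,0,-1],[0,0,0.02,0,0,0,-1],[0,0,0.04,0,0,0,-1],[0,0,0.065,0,0,0,-1],[0,0,0.09,0,0,0,-1],[0,0,0.115,0,0,0,-1],[0,0,0.135,0,0,0,-1],[0,0,0.15,0,0,0,-1]])

```text
time_s: 5.08
ee_pos: [0.5066, -0.0515, 0.2747]
eef_rot: [3.14, 0.001, 1.523]
force: [1.0, 0.2, -2.7]
grip_width: 0.012
```

```bash
cat > meas.py <<'E'
from h import *
import sys
from scipy.spatial.transform import Rotation as Ro
tag=sys.argv[1]
o=ctrl.get_obs();tc=o['ee_pos'];R=Ro.from_euler('xyz',o['eef_rot']).as_matrix();print(tc.round(4),o['eef_rot'].round(4),o['grip_width'].round(4),o['force'].round(1),o['qpos'].round(2))
for n in ['top','scene']:
    p=cams.camera(n);save(p,n+tag+'.png');np.savez('/tmp/%s%s.npz'%(n,tag),**p)
    w=pts(p);hsv=cv2.cvtColor(p['image'],cv2.COLOR_RGB2HSV)
    q=(w-tc)@R  # tool coords
    m=(abs(q[...,0])<.12)&(abs(q[...,1])<.02)&(q[...,2]>-.05)&(q[...,2]<.16)&(hsv[...,1]<45)
    Q=q[m];print(n,len(Q))
    if len(Q)<50: continue
    print(' tool-frame pct',np.percentile(Q,[.5,50,99.5],axis=0).round(4).tolist())
    f=Q[(Q[:,2]>.01)&(abs(Q[:,1])<.012)]
    if len(f)>100:
        for it in range(4):
            A=np.c_[f[:,0],f[:,2],np.ones(len(f))];s=np.linalg.lstsq(A,f[:,1],rcond=None)[0];r=f[:,1]-A@s;f=f[abs(r)<max(.001,2*r.std())] if it<3 else f
        print(' plane y=ax+bz+c',s.round(4),len(f),r.std())
    b=p;im=p['image'].copy()
E
python3 meas.py 2
```

```text
Traceback (most recent call last):
  File "meas.py", line 5, in <module>
    o=ctrl.get_obs();tc=o['ee_pos'];R=Ro.from_euler('xyz',o['eef_rot']).as_matrix();print(tc.round(4),o['eef_rot'].round(4),o['grip_width'].round(4),o['force'].round(1),o['qpos'].round(2))
                                                                                                                            ^^^^^^^^^^^^^^^^^^^^^
AttributeError: 'float' object has no attribute 'round'
```

```bash
sed -i "s/o\['grip_width'\].round(4)/o['grip_width']/" meas.py; python3 meas.py 2
```

```text
[ 0.5066 -0.0515  0.2747] [3.1395e+00 1.5000e-03 1.5229e+00] 0.011964751691098442 [ 1.   0.2 -2.7] [-0.17  0.16  1.53 -0.    1.45 -0.12]
top 1615
 tool-frame pct [[-0.0205, -0.0164, -0.039], [0.0524, -0.0048, 0.0022], [0.0955, 0.0143, 0.1136]]
 plane y=ax+bz+c [-0.0023 -0.0014 -0.0049] 699 0.00021063130164187424
scene 7286
 tool-frame pct [[-0.0878, -0.0181, -0.0482], [-0.0143, -0.0052, 0.027], [0.092, 0.0131, 0.1116]]
 plane y=ax+bz+c [-0.0018  0.0022 -0.0055] 3892 0.0006883563877084801
```

View pics/scene2.png

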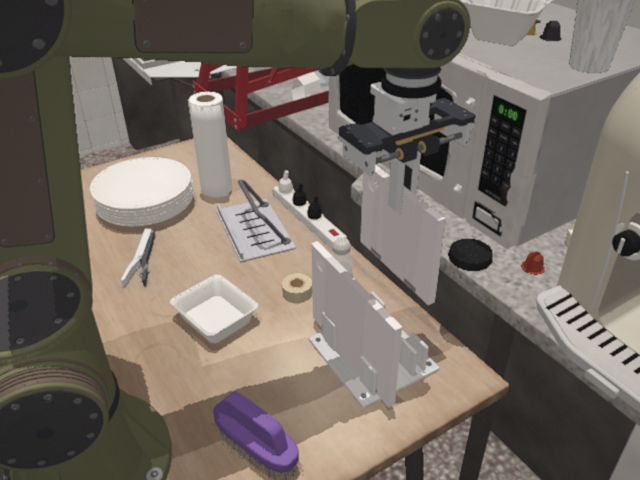

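```bash
python3 - <<'E'
from h import *
for n in ('top1','scene1'):
    w=pts(dict(np.load('/tmp/%s.npz'%n)))
    for y in (.25,.3,.35,.4,.45):
        m=(abs(w[...,1]-y)<.025)&(w[...,0]>.5)&(w[...,0]<.85)
        for z in (.1,.14,.165,.2,.3):
            q=w[m&(w[...,2]>z)][:,0]
            print(n,y,z,len(q),np.percentile(q,[0,2]).round(3) if len(q) else '')
E
```

```text
top1 0.25 0.1 5167 [0.624 0.654]
top1 0.25 0.14 5097 [0.624 0.655]
top1 0.25 0.165 4462 [0.686 0.688]
top1 0.25 0.2 4301 [0.686 0.688]
top1 0.25 0.3 3249 [0.686 0.688]
top1 0.3 0.1 5180 [0.66  0.661]
top1 0.3 0.14 5088 [0.66  0.664]
top1 0.3 0.165 4423 [0.686 0.688]
top1 0.3 0.2 4248 [0.686 0.688]
top1 0.3 0.3 3203 [0.686 0.688]
top1 0.35 0.1 5137 [0.66  0.661]
top1 0.35 0.14 5044 [0.66  0.664]
top1 0.35 0.165 4375 [0.686 0.688]
top1 0.35 0.2 4177 [0.686 0.688]
top1 0.35 0.3 3155 [0.686 0.688]
top1 0.4 0.1 4733 [0.66  0.661]
top1 0.4 0.14 4640 [0.66  0.664]
top1 0.4 0.165 3963 [0.686 0.687]
top1 0.4 0.2 3776 [0.686 0.687]
top1 0.4 0.3 2916 [0.686 0.687]
top1 0.45 0.1 1239 [0.66  0.661]
top1 0.45 0.14 1150 [0.66  0.661]
top1 0.45 0.165 0 
top1 0.45 0.2 0 
top1 0.45 0.3 0 
scene1 0.25 0.1 3316 [0.634 0.661]
scene1 0.25 0.14 3244 [0.634 0.664]
scene1 0.25 0.165 2911 [0.683 0.686]
scene1 0.25 0.2 2686 [0.683 0.686]
scene1 0.25 0.3 1865 [0.684 0.687]
scene1 0.3 0.1 3080 [0.657 0.66 ]
scene1 0.3 0.14 2963 [0.657 0.662]
scene1 0.3 0.165 2642 [0.682 0.686]
scene1 0.3 0.2 2439 [0.682 0.686]
scene1 0.3 0.3 1699 [0.682 0.687]
scene1 0.35 0.1 2846 [0.657 0.659]
scene1 0.35 0.14 2739 [0.657 0.662]
scene1 0.35 0.165 2437 [0.683 0.686]
scene1 0.35 0.2 2230 [0.683 0.686]
scene1 0.35 0.3 1536 [0.684 0.687]
scene1 0.4 0.1 2266 [0.655 0.659]
scene1 0.4 0.14 2168 [0.656 0.661]
scene1 0.4 0.165 1885 [0.683 0.685]
scene1 0.4 0.2 1729 [0.683 0.685]
scene1 0.4 0.3 1131 [0.683 0.685]
scene1 0.45 0.1 367 [0.657 0.658]
scene1 0.45 0.14 276 [0.657 0.659]
scene1 0.45 0.165 0 
scene1 0.45 0.2 0 
scene1 0.45 0.3 0
```

```bash
cat > tgt.py <<'E'
from h import *
import sys
from scipy.spatial.transform import Rotation as Ro
SX=np.array([.473,.3785,0]);PSI=-.187
def go(bx,by,bz,th,off=(.004,0,.114)):
    o=ctrl.get_obs();R0=Ro.from_euler('xyz',o['eef_rot'])
    Rb=(Ro.from_euler('z',PSI)*Ro.from_euler('y',th)).as_matrix()
    Rt=np.c_[Rb[:,1],Rb[:,0],-Rb[:,2]]
    t=SX+Ro.from_euler('z',PSI).apply([bx,by,bz])-Rt@np.array(off)
    rv=(Ro.from_matrix(Rt)*R0.inv()).as_rotvec()
    print('tcp',t.round(4),'shift',(t-o['ee_pos']).round(4),'turn',rv.round(4))
def where(off=(.004,0,.114)):
    o=ctrl.get_obs();Rt=Ro.from_euler('xyz',o['eef_rot']).as_matrix();b=o['ee_pos']+Rt@np.array(off)
    z=Ro.from_euler('z',-PSI).apply(np.c_[-Rt[:,2],Rt[:,0]].T)
    print('foot in stand',Ro.from_euler('z',-PSI).apply(b-SX).round(4),'lean',np.arctan2(z[0][0],z[0][2]).round(4),'side',z[0][1].round(4),'yaw err',np.arctan2(-z[1][0],z[1][1]).round(4),'force',o['force'].round(1),o['qpos'].round(2))
E
python3 -c "
from tgt import *
where();go(-.042,0,.12,.0);go(-.042,0,.12,.28)"
```

```text
foot in stand [ 0.1135 -0.4124  0.1608] lean -0.0045 side 0.0011 yaw err 0.1391 force [ 0.2  0.7 -3.3] [-0.17  0.16  1.53 -0.    1.45 -0.12]
tcp [0.431  0.3824 0.234 ] shift [-0.0762  0.434  -0.0408] turn [ 0.0022  0.0041 -0.1391]
tcp [0.4619 0.3765 0.2296] shift [-0.0452  0.4282 -0.0453] turn [ 0.0351  0.2824 -0.1384]
```

>>> servo_tool(rows=[[-0.001,0.015,0,0,0,0,-1],[-0.004,0.04,0,0,0,-0.01,-1],[-0.008,0.07,0,0,0,-0.02,-1],[-0.012,0.1,0,0,0,-0.03,-1],[-0.017,0.13,0,0,0,-0.045,-1],[-0.021,0.16,0,0,0,-0.06,-1],[-0.026,0.19,0,0,0,-0.07,-1],[-0.03,0.22,0,0,0,-0.08,-1]])

```text
time_s: 5.85
ee_pos: [0.4762, 0.1697, 0.2736]
eef_rot: [3.139, 0.002, 1.442]
force: [0.1, -0.7, -2.8]
grip_width: 0.0119
```

```bash
python3 -c "
from tgt import *
where();go(-.042,0,.12,.0);go(-.042,0,.12,.28)"
```

```text
foot in stand [ 0.0421 -0.2008  0.1596] lean -0.0028 side 0.0023 yaw err 0.0586 force [ 0.1 -0.7 -2.8] [ 0.27  0.15  1.54 -0.    1.44  0.4 ]
tcp [0.431  0.3824 0.234 ] shift [-0.0453  0.2127 -0.0396] turn [ 0.0028  0.0023 -0.0586]
tcp [0.4619 0.3765 0.2296] shift [-0.0143  0.2068 -0.044 ] turn [ 0.0468  0.2789 -0.0585]
```

>>> servo_tool(rows=[[-0.002,0.026,-0.003,0.005,0.03,-0.007,-1],[-0.004,0.052,-0.008,0.011,0.065,-0.014,-1],[-0.006,0.08,-0.014,0.017,0.1,-0.022,-1],[-0.007,0.108,-0.02,0.023,0.14,-0.03,-1],[-0.009,0.136,-0.027,0.03,0.18,-0.037,-1],[-0.011,0.164,-0.034,0.037,0.22,-0.045,-1],[-0.013,0.19,-0.04,0.043,0.255,-0.053,-1],[-0.014,0.207,-0.044,0.047,0.279,-0.058,-1]])

```text
time_s: 6.52
ee_pos: [0.4613, 0.3785, 0.227]
eef_rot: [-2.857, 0.002, 1.385]
force: [-0.5, -0.5, -2.4]
grip_width: 0.0117
```

```bash
python3 meas.py 3; python3 -c "
from tgt import *
where();go(-.042,0,.03,.28)"
```

```text
[0.4613 0.3785 0.227 ] [-2.8571e+00  2.0000e-03  1.3846e+00] 0.01171081559053829 [-0.5 -0.5 -2.4] [0.54 0.52 1.19 0.19 1.65 0.72]
top 0
scene 3005
 tool-frame pct [[-0.0886, -0.0188, -0.0485], [-0.0155, -0.0064, 0.0305], [0.0942, 0.0149, 0.1154]]
 plane y=ax+bz+c [-0.0033 -0.0042 -0.0063] 1608 0.0007370013321086002
foot in stand [-0.0434  0.0012  0.1169] lean 0.2844 side 0.0031 yaw err 0.0019 force [-0.   0.3 -3.4] [0.54 0.52 1.19 0.19 1.64 0.72]
tcp [0.4619 0.3765 0.1396] shift [ 0.0006 -0.0016 -0.0868] turn [ 0.0018 -0.0048 -0.0019]
```

View pics/scene3.png

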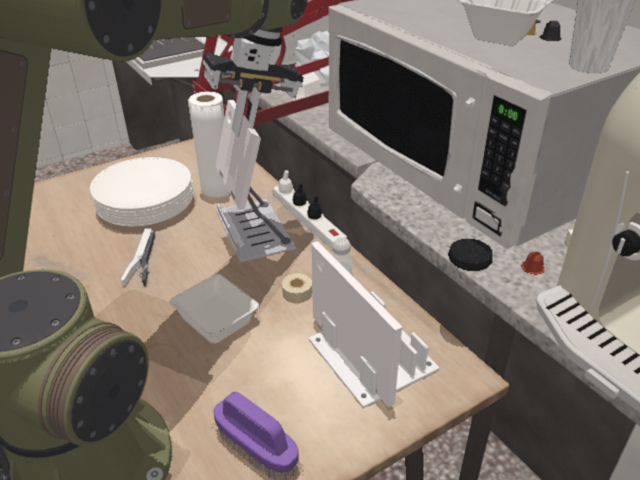

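The board is over the stand (cols 225–258, rows 100–200), tilted back, and parallel to the tool; the large board is unmoved. Lowering to a foot height of about 30 mm.

>>> servo_tool(rows=[[0.001,-0.001,-0.008,0,-0.002,0,-1],[0.001,-0.001,-0.02,0,-0.004,0,-1],[0.001,-0.001,-0.035,0,-0.004,0,-1],[0.001,-0.001,-0.05,0,-0.004,0,-1],[0.001,-0.001,-0.065,0,-0.004,0,-1],[0.001,-0.001,-0.077,0,-0.004,0,-1],[0.001,-0.001,-0.083,0,-0.004,0,-1],[0.001,-0.001,-0.086,0,-0.004,0,-1]])

```text
time_s: 7.28
ee_pos: [0.4622, 0.3765, 0.1393]
eef_rot: [-2.86, 0.003, 1.385]
force: [0.0, 0.4, -2.5]
grip_width: 0.012
```

```bash
python3 meas.py 4; python3 - <<'E'
from tgt import *
where();go(-.042,0,.008,.28)
S=dict(np.load('/tmp/scene4.npz'));T=dict(np.load('/tmp/top4.npz'))
a=cv2.resize(S['image'][100:280,180:320],None,fx=3.3,fy=3.3,interpolation=cv2.INTER_CUBIC)
b=cv2.resize(T['image'][190:310,100:250],None,fx=2.2,fy=2.2,interpolation=cv2.INTER_CUBIC)
c=np.zeros((600,800,3),np.uint8);c[:a.shape[0],:a.shape[1]]=a;c[:b.shape[0],465:465+b.shape[1]]=b
cv2.imwrite('pics/c4.png',c[:,:,::-1])
E
```

```text
[0.4622 0.3765 0.1393] [-2.8605e+00  2.8000e-03  1.3853e+00] 0.011958655877534828 [ 0.   0.4 -2.5] [0.54 0.58 1.3  0.18 1.48 0.69]
top 0
scene 3552
 tool-frame pct [[-0.0964, -0.0186, -0.0477], [-0.019, -0.006, 0.0505], [0.0958, 0.0186, 0.1487]]
 plane y=ax+bz+c [-0.0059 -0.0268 -0.0047] 1899 0.0015031606021140727
foot in stand [-0.0417  0.0002  0.0307] lean 0.2804 side 0.0024 yaw err 0.0018 force [-0.6 -0.  -3.3] [0.54 0.58 1.3  0.18 1.48 0.69]
tcp [0.4619 0.3765 0.1176] shift [-0.0005 -0.0004 -0.0227] turn [ 0.0019 -0.0007 -0.0018]
```

View pics/c4.png

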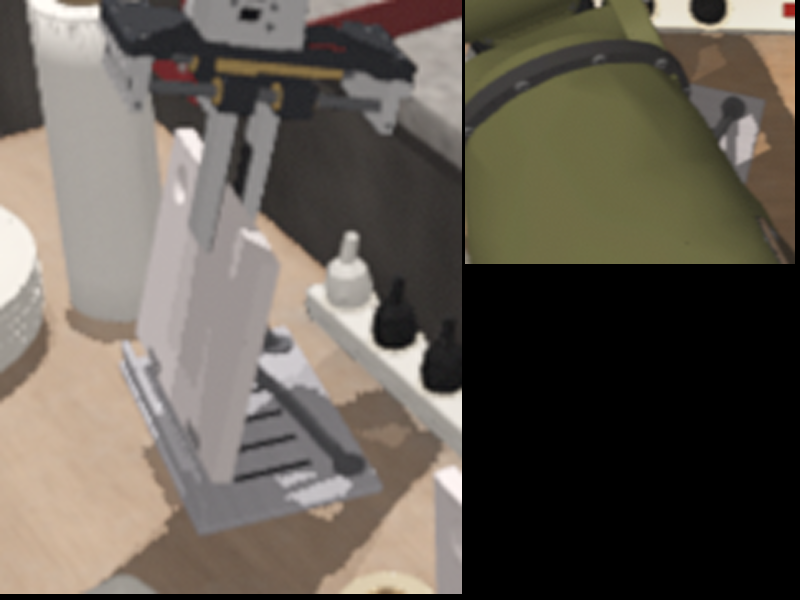

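The board hangs just inside the lip with its back clear of the rail. Now lowering gently to the plate.

>>> servo_tool(rows=[[0,0,-0.004,0,0,0,-1],[0,0,-0.008,0,0,0,-1],[0,0,-0.011,0,0,0,-1],[0,0,-0.014,0,0,0,-1],[0,0,-0.017,0,0,0,-1],[0,0,-0.019,0,0,0,-1],[0,0,-0.02,0,0,0,-1],[0,0,-0.021,0,0,0,-1]])

```text
time_s: 8.05
ee_pos: [0.4624, 0.3769, 0.1191]
eef_rot: [-2.861, 0.002, 1.386]
force: [0.1, 0.2, -2.7]
grip_width: 0.0122
```

```bash
python3 -c "
from tgt import *
where();go(-.0455,0,.008,.28)"
```

```text
foot in stand [-0.0417  0.0002  0.0096] lean 0.2804 side 0.0025 yaw err 0.0018 force [ 0.1  0.2 -2.7] [0.54 0.6  1.32 0.18 1.44 0.68]
tcp [0.4585 0.3772 0.1176] shift [-0.0039  0.0003 -0.0016] turn [ 0.0019 -0.0008 -0.0018]
```

>>> servo_tool(rows=[[-0.001,0,0,0,0,0,-1],[-0.002,0,0,0,0,0,-1],[-0.003,0.001,0,0,0,0,-1],[-0.004,0.001,0,0,0,0,-1],[-0.005,0.001,0,0,0,0,-1],[-0.006,0.001,0,0,0,0,-1],[-0.006,0.001,-0.001,0,0,0,-1],[-0.006,0.001,-0.001,0,0,0,-1]])

```text
time_s: 8.72
ee_pos: [0.4575, 0.3779, 0.1188]
eef_rot: [-2.864, 0.001, 1.385]
force: [5.0, -0.8, -1.8]
grip_width: 0.0118
```

```bash
python3 -c "
from tgt import *
where()"
```

```text
foot in stand [-0.0464  0.0005  0.0091] lean 0.2775 side 0.0009 yaw err 0.001 force [ 5.  -0.8 -1.8] [0.55 0.59 1.33 0.19 1.43 0.69]
```

>>> servo_tool(rows=[[0.001,0,-0.0005,0,0,0,-1],[0.001,0,-0.001,0,0,0,-1],[0.001,0,-0.0015,0,0,0,-1],[0.001,0,-0.002,0,0,0,-1],[0.001,0,-0.002,0,0,0,-1],[0.001,0,-0.0025,0,0,0,-1],[0.001,0,-0.003,0,0,0,-1],[0.001,0,-0.003,0,0,0,-1]])

```text
time_s: 9.38
ee_pos: [0.4587, 0.3781, 0.1174]
eef_rot: [-2.865, -0.0, 1.385]
force: [-0.5, -3.4, 12.0]
grip_width: 0.0117
```

```bash
python3 -c "
from tgt import *
where();go(-.0455,0,.007,.35)"
```

```text
foot in stand [-0.0452  0.0009  0.0077] lean 0.277 side -0.0001 yaw err 0.0011 force [-0.5 -3.4 12. ] [0.54 0.6  1.33 0.19 1.43 0.68]
tcp [0.466  0.3758 0.1141] shift [ 0.0073 -0.0023 -0.0033] turn [ 0.0131  0.0718 -0.0011]
```

>>> servo_tool(rows=[[0.001,0,-0.0002,0.002,0.011,0,-1],[0.002,-0.0005,-0.0005,0.004,0.022,0,-1],[0.003,-0.001,-0.0008,0.006,0.033,0,-1],[0.004,-0.001,-0.001,0.008,0.043,0,-1],[0.005,-0.001,-0.0013,0.01,0.053,0,-1],[0.006,-0.0015,-0.0016,0.012,0.063,0,-1],[0.0067,-0.002,-0.002,0.012,0.066,0,-1],[0.0067,-0.002,-0.002,0.012,0.066,0,-1]])

```text
time_s: 10.05
ee_pos: [0.4652, 0.3764, 0.1155]
eef_rot: [-2.796, -0.001, 1.385]
force: [0.6, 3.7, 3.6]
grip_width: 0.0123
```

```bash
python3 -c "
from tgt import *
where();go(-.0455,0,.008,.35)"; python3 meas.py 5; python3 - <<'E'
from h import *
S=dict(np.load('/tmp/scene5.npz'))
a=cv2.resize(S['image'][100:280,180:320],None,fx=3.3,fy=3.3,interpolation=cv2.INTER_CUBIC)
cv2.imwrite('pics/c5.png',a[:,:,::-1])
E
```

```text
foot in stand [-0.0458  0.0005  0.0082] lean 0.3453 side -0.0002 yaw err 0.0009 force [0.6 3.7 3.6] [0.52 0.64 1.28 0.22 1.49 0.66]
tcp [0.466  0.3758 0.1151] shift [ 0.0007 -0.0006 -0.0004] turn [ 0.0004  0.0047 -0.0009]
[0.4652 0.3764 0.1155] [-2.7962e+00 -5.0000e-04  1.3847e+00] 0.012313915491767285 [0.6 3.7 3.6] [0.52 0.64 1.28 0.22 1.49 0.66]
top 0
scene 3389
 tool-frame pct [[-0.0977, -0.0189, -0.0478], [-0.0189, -0.0061, 0.0426], [0.0957, 0.0187, 0.1278]]
 plane y=ax+bz+c [ 0.0006 -0.005  -0.0058] 1592 0.0010295197861436402
```

View pics/c5.png

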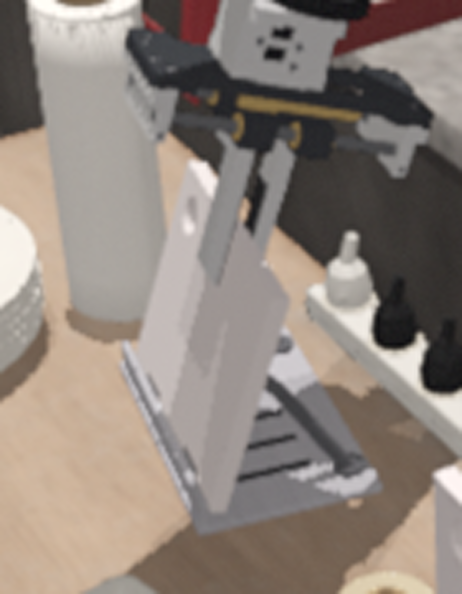

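The foot is at the lip, lean about 0.345, back at the rail. Opening slowly.

>>> servo_tool(rows=[[0,0,0,0,0,0,-0.72],[0,0,0,0,0,0,-0.68],[0,0,0,0,0,0,-0.6],[0,0,0,0,0,0,-0.5],[0,0,0,0,0,0,-0.4],[0,0,0,0,0,0,-0.2],[0,0,0,0,0,0,0],[0,0,0,0,0,0,0.1]])

```text
time_s: 10.82
ee_pos: [0.4651, 0.3763, 0.1155]
eef_rot: [-2.797, -0.0, 1.385]
force: [1.0, -0.6, -0.7]
grip_width: 0.0447
```

```bash
python3 -c "
from tgt import *
where();o=ctrl.get_obs();print(o['grip_width'],'up dir',-Ro.from_euler('xyz',o['eef_rot']).as_matrix()[:,2])"; python3 meas.py 6; python3 - <<'E'
from h import *
S=dict(np.load('/tmp/scene6.npz'))
a=cv2.resize(S['image'][100:280,180:320],None,fx=3.3,fy=3.3,interpolation=cv2.INTER_CUBIC)
cv2.imwrite('pics/c6.png',a[:,:,::-1])
E
```

```text
foot in stand [-0.0458  0.0004  0.0082] lean 0.3445 side 0.0002 yaw err 0.0012 force [ 1.  -0.6 -0.7] [0.52 0.64 1.28 0.22 1.49 0.66]
0.04466237483088639 up dir [ 0.33189577 -0.06263416  0.94123438]
[0.4651 0.3763 0.1155] [-2.7971e+00 -3.0000e-04  1.3850e+00] 0.04466237483088639 [ 1.  -0.6 -0.7] [0.52 0.64 1.28 0.22 1.49 0.66]
top 0
scene 3053
 tool-frame pct [[-0.098, -0.0158, -0.036], [-0.0297, -0.006, 0.0523], [0.0958, 0.0186, 0.1282]]
 plane y=ax+bz+c [ 0.0012 -0.0077 -0.0057] 1540 0.0011273731194715235
```

View pics/c6.png

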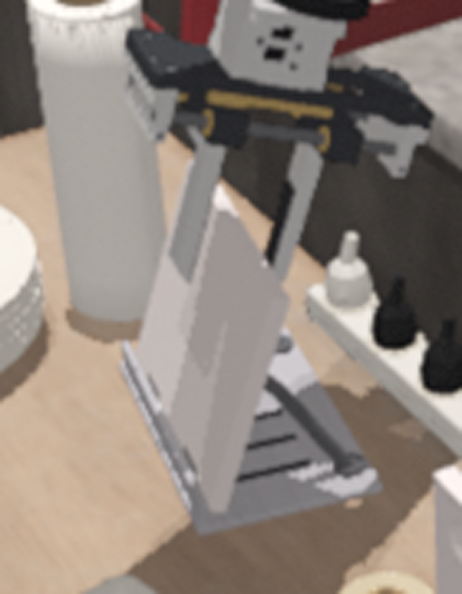

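>>> servo_tool(rows=[[0.002,0,0.006,0,0,0,0.1],[0.0047,-0.001,0.0133,0,0,0,0.1],[0.008,-0.0015,0.0227,0,0,0,0.1],[0.0113,-0.002,0.032,0,0,0,0.1],[0.0146,-0.003,0.0415,0,0,0,0.1],[0.018,-0.0035,0.051,0,0,0,0.1],[0.018,-0.0035,0.075,0,0,0,0.1],[0.018,-0.0035,0.1,0,0,0,0.1]])

```text
time_s: 11.58
ee_pos: [0.4832, 0.3724, 0.2163]
eef_rot: [-2.796, 0.001, 1.385]
force: [-0.9, -0.0, -0.5]
grip_width: 0.0518
```

>>> servo_tool(rows=[[0,0,0.03,0,0,0,0.1],[-0.01,-0.02,0.06,-0.01,-0.05,0,0.1],[-0.025,-0.045,0.08,-0.02,-0.1,0,0.1],[-0.045,-0.08,0.09,-0.03,-0.15,0,0.1],[-0.065,-0.115,0.1,-0.04,-0.2,0,0.1],[-0.085,-0.15,0.1,-0.05,-0.25,0,0.1],[-0.105,-0.185,0.1,-0.06,-0.3,0,0.1],[-0.12,-0.21,0.1,-0.06,-0.33,0,0.1]])

```text
time_s: 12.25
ee_pos: [0.3616, 0.1605, 0.3173]
eef_rot: [-3.136, -0.002, 1.385]
force: [1.1, -0.2, 0.4]
grip_width: 0.0517
```

```bash
python3 - <<'E'
from h import *
from scipy.spatial.transform import Rotation as Ro
o=ctrl.get_obs();print(o['time_s'],o['ee_pos'])
for n in ['scene','top']:
    p=cams.camera(n);save(p,n+'7.png');w=pts(p)
    # stand frame
    s=(w-[.473,.3785,0])@Ro.from_euler('z',-.187).as_matrix()
    m=(abs(s[...,1])<.11)&(s[...,0]>-.06)&(s[...,0]<.03)&(s[...,2]>.03)&(s[...,2]<.17)
    q=s[m];print(n,len(q),np.percentile(q,[.5,99.5],axis=0).round(3).tolist())
    if n=='scene':
        f=q[abs(q[:,0]+.053-.35*q[:,2])<.02]
        for i in range(5):
            A=np.c_[f[:,2],f[:,1],np.ones(len(f))];c=np.linalg.lstsq(A,f[:,0],rcond=None)[0];r=f[:,0]-A@c;f=f[abs(r)<.004-.0004*i]
        print('front face: lean',np.arctan(c[0]),'yaw rel',-c[1],'x at z=.01',c[2]+.01*c[0],len(f))
    else:
        t=s[(abs(s[...,1])<.12)&(s[...,2]>.142)&(s[...,2]<.165)&(s[...,0]<.04)&(s[...,0]>-.03)];r=cv2.minAreaRect(t[:,:2].astype(np.float32));print('top edge',r,len(t),t[:,2].max())
    for lab,x0,x1,y0,y1 in (('large',.39,.46,-.3,.1),):
        t=w[(w[...,0]>x0)&(w[...,0]<x1)&(w[...,1]>y0)&(w[...,1]<y1)&(w[...,2]>.155)&(w[...,2]<.19)]
        print(lab,cv2.minAreaRect(t[:,:2].astype(np.float32)) if len(t) else None)
    for ob in('tape','shaker'):
        print(ob,[(np.array(b['box'])*[640,480,640,480]).round().tolist() for b in cams.spot_in(p,ob)[:1]])
E
```

```text
12.25 [0.36160003 0.16049728 0.31725855]
scene 2620 [[-0.045, -0.093, 0.031], [0.025, 0.089, 0.151]]
front face: lean 0.35017711979437993 yaw rel -0.002385996880829938 x at z=.01 -0.052008723131615524 1991
large ((0.4292945861816406, -0.04521512985229492), (0.23307931423187256, 0.015293403528630733), 87.71009826660156)
tape [[279.0, 274.0, 311.0, 303.0]]
shaker [[335.0, 235.0, 354.0, 272.0]]
top 3694 [[-0.044, -0.088, 0.032], [0.027, 0.091, 0.153]]
top edge ((0.00352042680606246, 0.001617245376110077), (0.18024331331253052, 0.015896964818239212), 89.70319366455078) 1013 0.15486040554497846
large ((0.43105974793434143, -0.042990438640117645), (0.23111970722675323, 0.012336264364421368), 87.87947845458984)
tape [[281.0, 270.0, 306.0, 278.0]]
shaker [[289.0, 205.0, 311.0, 232.0]]
```

View pics/scene7.png

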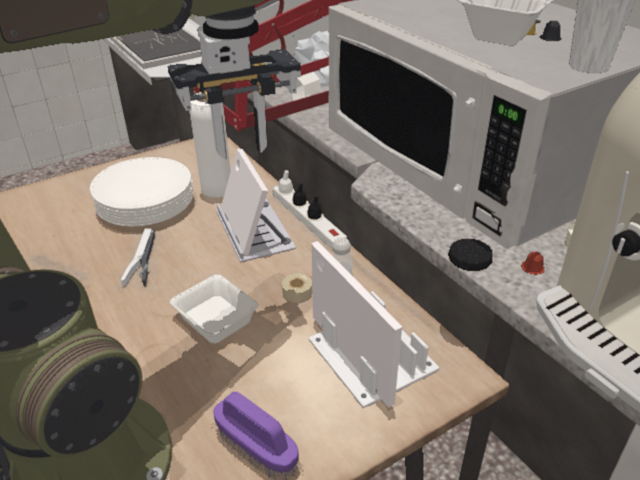

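View pics/top7.png

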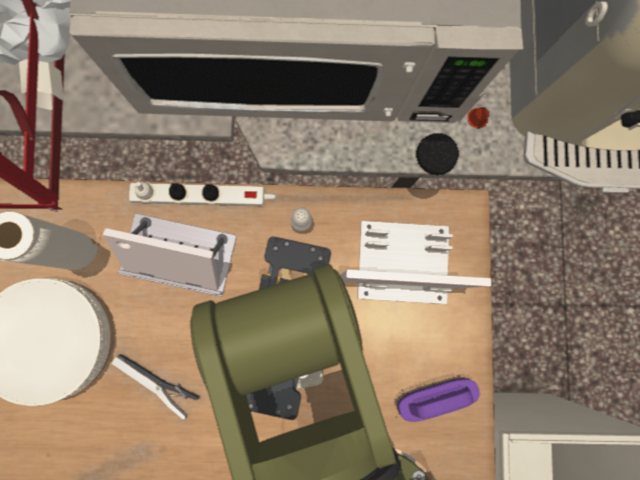

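The small board leans on the stand (scene cols 222–268, rows 150–250), with the lean measured at 0.350. The other things are where they were and the arm is clear.

```bash
python3 -c "
from station import hand_in
print(hand_in())"
```

```text
the job is handed in; nothing more can be done
None
```

I lifted the small board out of the far rack slot and set it on the draining stand. The foot went against the front lip, then down onto the plate, and I tilted the board back onto the rail before opening the fingers slowly. The job was handed in after about 12 s of the 40 s; no verdict came back.

Last checks before handing in:
- **Lean:** 0.350 rad off upright, inside the 0.25 to 0.45 allowed.
- **Squareness and centring:** 0.002 to 0.005 rad off square and about 1.6 mm off the stand's middle (top camera).
- **Foot:** the front face meets the lip at about x = -52 mm, which puts the board's origin at about -46 mm in the stand's frame. The arm's own reading gave x = -45.8 mm and z = 8.2 mm.
- **Larger board:** unmoved to within 0.3 mm.
- **Tape and salt shaker:** both are where they were in the pictures. The arm partly hid the tape in the last top view, so for that one I relied on the scene camera.
- **Robot:** the arm and gripper were clear of everything.

I found no failed check. The two cameras differed by about 2 mm on where the board stood in the rack, which is within their calibration.

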